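# Seat a heel's new top piece and inspect it through the loupe

### The job

The heel clamped upside down in the small vise has a new rubber top piece started on its pin but still standing proud: press it straight down until it sits fully home on the heel. Then pick up the loupe by its handle and hold it level over the middle of the top piece, with the lens at the height of the measuring arm on the heel-height gauge, which has been set to the loupe's focus, and finish there, still holding the loupe steady in the gripper. The loupe must not touch the vise, the heel or the top piece, and the gauge and the other things on the bench stay where they are.

Things in the scene. Friction and masses are not known exactly. Their poses are not given: they have to be found in the camera images.
- top_piece (a joint): how far the top piece has been pressed down, in m: 0 = its underside stands 10 mm above the heel, 0.010 = fully home on the heel. It starts between 0 and 0.005. Its steel pin is a tight fit in the heel: it moves straight down only, needs about 7 N and stays where it is left; 12 to 20 N drives it home.
- top_piece_mid (a point): middle of the upper face of the top piece, a black rubber D-shaped plate 52 x 56 mm and 8 mm thick on a brown stacked-leather heel of the same outline, 48 mm tall. The point moves down with the plate; fully home it is 80 mm above the bench. z up, the D's round side to +y, flat side to -y.
- vise: grey drill vise fixed to the bench, with the heel clamped between its jaws. Origin on the bench straight below the middle of the top piece; z up. Along its x it runs from -160 mm (screw with an 84 mm cross bar) to +68 mm (back of the fixed jaw); 104 mm wide at the lugs, 80 mm at the jaws; jaw tops 52 mm above the bench.
- loupe: the loupe: a round lens in a thin steel rim (71 mm across, 12 mm thick) on a straight dark wooden handle with a brass ferrule, 207 mm long in all; 0.09 to 0.15 kg. Lies flat on the bench. Origin under the handle's front end, on the underside; x points along the handle towards the lens, z up (square to the lens).
- loupe_grip (a point): where to take the handle: the middle of its section, 9 mm above the loupe's underside, within 5 mm of the centre of mass. The handle is 16 mm wide (along y) and 18 mm high here; from this point the brass and wood of that section run 20 mm towards the lens (+x) and 101 mm back (-x). Same axes as loupe.
- loupe_lens (a point): centre of the lens, 71 mm in +x of loupe_grip and 3 mm lower, 6 mm above the loupe's underside. z is the lens axis; the loupe is level when z is vertical.
- gauge: heel-height gauge, loose: dark steel foot 100 x 70 x 12 mm with an upright aluminium rule 25 mm wide to 235 mm height, standing behind the vise (on the side away from the screw). Origin under the centre of the foot, z up; the measuring arm points along -x.
- gauge_mark (a point): tip of the gauge's horizontal measuring arm (a steel blade 16 mm wide, 4 mm thick, on the slide that runs on the rule), half-way through the blade's thickness. Its height is the height for the lens centre: 135 to 180 mm above the bench, different each time. The tip is 105 mm or more from the middle of the heel, horizontally. z up.
- tack_bowl: bystander: wooden bowl of tacks, 104 mm across, 36 mm high; origin under its centre
- hammer: bystander: shoemaker's hammer lying along its x, 230 mm long, head at +x; origin on the bench under the handle
- wax_tin: bystander: flat round tin, 80 mm across, 28 mm high; origin under its centre
- shoe_last: bystander: cream shoe last standing on its sole, 255 mm long along its x, 86 mm wide, 98 mm high; origin under its middle
Things that resemble listed ones, but are neither listed nor needed, are in the scene too. Leave any purple or turquoise look-alike of the loupe alone.

How it is judged (in metres and radians):
On the way, in this order (a step that is already met when the one before it is completed fails the run):
1. the top piece is pressed fully home on the heel (value of joint top_piece above 0.009 m), for 0.2 s.
2. the loupe is lifted clear of the bench in the gripper (height (world z) of loupe_lens above 0.05 m and contact force between the fingers and loupe above 1 N), for 0.2 s.
At the end, for the whole second after the job is handed in: The top piece is home on the heel (within 1 mm). The loupe is held by the gripper alone, touching neither vise, heel nor gauge, and steady: lens level within 0.1 rad, its centre within 12 mm horizontally of the middle of the top piece and within 6 mm of the height of the gauge's measuring arm (value of joint top_piece above 0.009 m and z of loupe_lens in the frame of gauge_mark between -0.006 and 0.006 m and horizontal distance between loupe_lens and top_piece_mid below 0.012 m and angle between loupe_lens's own z axis and vertical below 0.1 rad and contact force between the fingers and loupe above 1 N and contact force between loupe and vise below 0.2 N and contact force between loupe and gauge below 0.2 N and linear speed of loupe below 0.02 m/s); the arm keeps its last pose, push and grip.
It fails at once if the loupe touches the vise, the heel or the top piece (contact force between loupe and vise above 1 N).
It fails at once if the gauge or its arm is moved (distance of gauge_mark from where it was at the start of the episode above 0.012 m).
It fails at once if another thing on the bench is moved (distance of any of tack_bowl, hammer, wax_tin, shoe_last from where it was at the start of the episode above 0.025 m).
It also fails if it takes over 54 s, if anything falls off the work surface, if the arm or the gripper's body presses on something with over 40 N, if the wrist force passes 120 N, or if a joint passes its speed limit or range.

### The arm

A 6-joint arm with a two-finger parallel gripper is mounted at the origin on the work surface. World frame = base frame: x ahead of the robot, y to its left, z up, the work surface at z = 0. Lengths are in m, angles in degrees, forces in N, time in s.
With the tool pointing down it reaches from about 0.3 to 0.75 m from the base axis. Payload 8.5 kg.
Tool frame: the origin (TCP) lies midway between the tips of the shut fingers; the grasp point (between the pads) lies 19 mm behind it; y points along the fingers, x is the direction in which the jaws open and shut, and the axes are right-handed (so a half turn about y gives the same grasp; the last joint's range is limited). The gripper opens to 85 mm and grips with 20 to 120 N. Pads are 22 mm wide; open, the fingers measure 114 mm over their backs; the gripper's body (76 mm by 85 mm) begins 54 mm behind the grasp point. The pads swing forward as they close: fully open they stand 13 mm farther back than shut.
Start: joints at [60.201, 21.807, 74.336, -0, 83.858, -12.336], TCP at [0.165, 0.525, 0.231] pointing down, gripper open.
Joint ranges: [-178.18, 178.18], [-50.72, 133.34], [12.68, 142.11], [-81.47, 261.47], [9.98, 163.14], [-165.26, 165.26]. Speed limits (degrees/s): [136.94, 136.94, 180, 180, 180, 180].

### API

Orientations are given as a 3x3 rotation matrix whose columns are the frame's x, y, z axes.
In Python, from rig import env gives the robot as it stands.
- The arm moves only by the tool carry_out, never from a script. Its argument "plan" is a list of rows, each a list of 3 entries, a list of its own where there are three numbers: the shift along the tool's x, y, z in m, then the turn, a rotation vector about the tool's x, y, z in degrees, then the finger opening in m, from 0 to 0.0854. In form: [[[dx, dy, dz], [ax, ay, az], jaw], ...]. A call has 1 to 8 rows; each row shifts and turns the commanded pose from where the row before left it, along the tool's axes as they then stand; what a row does not reach is not made up. A row lasts 1/8 s, in which the tool goes at most 62.5 mm and 10.7 degrees, less where a joint would pass 70% of its speed; a pose out of reach is approached as far as the arm can. A call is refused whole if a number of a shift passes 0.0625 or a number of a turn 10.7, either way. A call with a gripper value outside its range is refused whole. The fingers move at their own pace and stop on an object; "force" is the grip in N (left out, the last holds). Time passes only in rows, so rows that do not move let the fingers close. It gives the time, the measured TCP pose, the force and the opening at its end, in the units of the state.
- env.observe(): the state, without advancing time (a new reading comes with each control period).
- env.get_image(name): name is "scene" or "top" or "wrist"; returns a dict with "image" (420x560x3 uint8, red, green, blue), "vfov" (degrees; the focal length in pixels is half the picture's height over the tangent of half this angle, whatever the lens; pixels are square), "cx", "cy" (the principal point, pixels), "rvec" (rotation vector, rad) and "tvec" (3), from world to camera coordinates, as OpenCV has them; the wrist camera has in their place "tool_from_camera" (4x4, takes a point from camera to tool coordinates, whose origin is the TCP and whose axes are the tool frame's). Camera axes: x right, y down, z forward; pixel columns grow to the right and rows downward; lengths in m; the calibration is good to about 2 mm. A picture is of the moment at which its call begins: read the wrist's pose just before it. There is no depth.
- env.close_job(): hands the job in, once; it reports no verdict.
Trained networks look in a picture, given as the dict that the camera call returned (one of the last four; its "shot" number tells which), for a name from the list of things; names that differ only in an ending like _2 or _b are one class to them, and where a whole thing is asked for, a point or a joint stands for the part that bears it (a point fixed in the world has none). Each returns a list of dicts, best first, with "conf" (0 to 1); they miss things now and then, are a little off and sometimes report something else, mostly with a low value. They report only what shows in the picture. A call takes as long as a camera call. They do not tell look-alikes from the thing itself.
- env.outline_of(target, picture): "mask" (420x560 bool, what is visible of it) and "pixel" ([row, column] in pixels, amid what is visible of it).
The state is a dict: "time_s": time; "q": joint angles; "qvel": joint speeds; "joint_efforts": joint torques, N m; "position": TCP position; "tool_rot": TCP orientation; "ft_force": force on the tool from outside, world axes, zero at the start; "wrist_torque": the same for the moment, N m; "grip_width": finger opening in m.
Only numpy, scipy, OpenCV 4.12 (cv2) and the standard library are available. Lean on these libraries where they do the work, as an engineer would, in place of code of your own. Each camera call takes 0.05 s, during which the arm holds its last target.

## Working session

There is one attempt and no reset: what is moved stays moved. The work goes in short steps, Python scripts to look and compute and a tool call to move; the robot and the scene stay as the last step left them, time stands still between calls to the robot, and variables do not carry over. Pictures are saved under pics/ and viewed, and the job is handed in when it is done.

Besides the shell and the picture viewer there is one more tool, called after ">>>" by a JSON object that holds its "api" and its "payload". carry_out: Moves the arm, as the interface text tells. Its arguments: {"type":"object","properties":{"plan":{"type":"array","items":{"type":"array"}},"force":{"type":"number"}},"required":["plan"]}

```bash
ls; mkdir -p pics
cat > h.py <<'E'
import numpy as np, cv2
from rig import env
def K(p):
    f=210/np.tan(np.radians(p['vfov'])/2); return np.array([[f,0,p['cx']],[0,f,p['cy']],[0,0,1]])
def pose(p,st=None):
    # returns R,t world->cam
    if 'rvec' in p: return cv2.Rodrigues(np.array(p['rvec'],float))[0],np.array(p['tvec'],float).reshape(3)
    T=np.eye(4);T[:3,:3]=np.array(st['tool_rot']);T[:3,3]=st['position']
    M=np.linalg.inv(T@np.array(p['tool_from_camera']));return M[:3,:3],M[:3,3]
def ray(p,rc,st=None):
    R,t=pose(p,st);d=np.linalg.inv(K(p))@np.array([rc[1],rc[0],1.]);return -R.T@t,R.T@d
def onz(p,rc,z,st=None):
    c,d=ray(p,rc,st);return c+d*(z-c[2])/d[2]
def proj(p,X,st=None):
    R,t=pose(p,st);x=K(p)@(R@np.array(X,float)+t);return x[1]/x[2],x[0]/x[2]
def tri(rays):
    A=np.zeros((3,3));b=np.zeros(3)
    for c,d in rays:
        d=d/np.linalg.norm(d);P=np.eye(3)-np.outer(d,d);A+=P;b+=P@c
    X=np.linalg.solve(A,b);return X,[np.linalg.norm((np.eye(3)-np.outer(d,d)/(d@d))@(X-c)) for c,d in rays]
def save(p,n): cv2.imwrite('pics/'+n,cv2.cvtColor(p['image'],cv2.COLOR_RGB2BGR))
E
python3 - <<'E'
from h import *
import pickle
st=env.observe();print({k:np.round(v,3).tolist() for k,v in st.items()})
D={}
for n in ['scene','top','wrist']:
    p=env.get_image(n);save(p,n+'0.png');D[n]=p
    print(n,p['vfov'],p['cx'],p['cy'],[np.round(p[k],3).tolist() for k in ('rvec','tvec','tool_from_camera') if k in p])
    for t in ['top_piece','vise','loupe','loupe_grip','loupe_lens','gauge','gauge_mark','tack_bowl','hammer','wax_tin','shoe_last','top_piece_mid']:
        try:
            r=env.outline_of(t,p)
            D[n,t]=r
            print(' ',t,[(round(x['conf'],2),np.round(x['pixel']).tolist(),int(x['mask'].sum())) for x in r][:5])
        except Exception as e: print(t,e)
pickle.dump((st,D),open('d0.pkl','wb'))
print(env.observe()['time_s'])
E
```

```text
pics
{'time_s': 0.0, 'q': [60.203, 21.84, 74.386, 0.001, 83.858, -12.336], 'qvel': [0.015, -0.047, -0.085, 0.043, -0.059, 0.061], 'joint_efforts': [-0.001, -44.847, -23.128, -0.0, 0.005, -0.0], 'position': [0.165, 0.524, 0.231], 'tool_rot': [[0.3, -0.001, -0.954], [0.954, -0.001, 0.3], [-0.001, -1.0, 0.0]], 'ft_force': [0.346, 0.724, -0.292], 'wrist_torque': [-0.032, 0.004, -0.024], 'grip_width': 0.085}
scene 52.03965026464506 280.239269608599 203.9439072549461 [[1.843, 1.829, -0.604], [0.036, -0.341, 1.718]]
  top_piece [(0.71, [214.0, 286.0], 241)]
  vise [(0.94, [224.0, 287.0], 1564)]
  loupe [(0.87, [304.0, 210.0], 778), (0.77, [170.0, 216.0], 425), (0.61, [237.0, 210.0], 578), (0.59, [215.0, 382.0], 705)]
  loupe_grip [(0.94, [171.0, 215.0], 502), (0.66, [237.0, 210.0], 552), (0.59, [305.0, 212.0], 775)]
  loupe_lens [(0.75, [304.0, 211.0], 736), (0.73, [235.0, 213.0], 593), (0.62, [170.0, 210.0], 466)]
  gauge [(0.85, [268.0, 318.0], 1186)]
  gauge_mark [(0.53, [254.0, 319.0], 232)]
  tack_bowl [(0.93, [213.0, 382.0], 682)]
  hammer [(0.58, [240.0, 446.0], 603)]
  wax_tin [(0.6
[... 704 characters left out ...]
mark [(0.56, [152.0, 254.0], 124)]
  tack_bowl [(0.8, [223.0, 192.0], 665)]
  hammer [(0.78, [200.0, 139.0], 489)]
  wax_tin [(0.57, [163.0, 183.0], 382), (0.5, [206.0, 140.0], 481)]
  shoe_last [(0.77, [206.0, 417.0], 1492)]
  top_piece_mid [(0.49, [203.0, 280.0], 208), (0.29, [203.0, 343.0], 499)]
wrist 71.47414548958047 278.6856202143638 212.21810837225803 [[[1.0, 0.0, 0.001, 0.001], [-0.001, -0.31, 0.951, -0.144], [0.0, -0.951, -0.31, 0.08], [0.0, 0.0, 0.0, 1.0]]]
  top_piece []
  vise [(0.72, [344.0, 309.0], 385)]
  loupe []
  loupe_grip []
  loupe_lens []
  gauge []
  gauge_mark []
  tack_bowl []
  hammer [(0.59, [346.0, 312.0], 358)]
  wax_tin []
  shoe_last []
  top_piece_mid []
1.95
```

View images.

View pics/scene0.png

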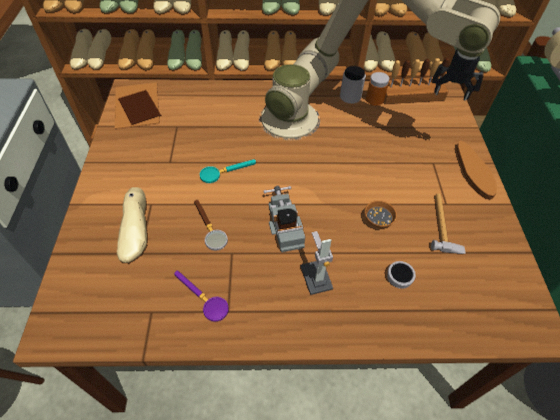

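View pics/top0.png

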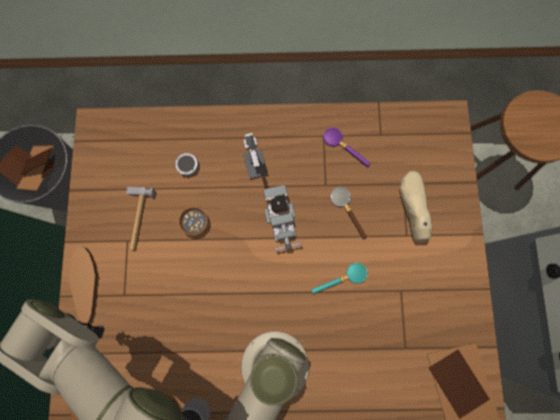

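View pics/wrist0.png

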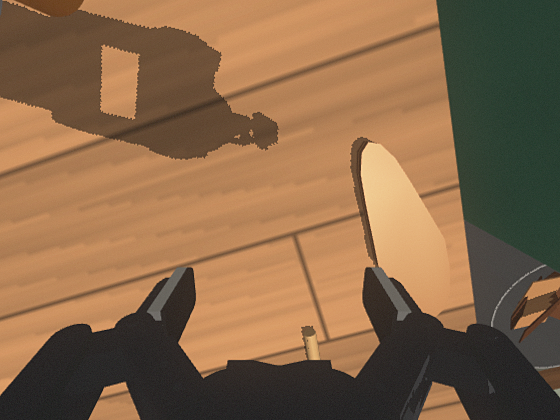

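Run:
```python
import cv2
a=cv2.imread('pics/scene0.png');b=cv2.imread('pics/top0.png')
cv2.imwrite('pics/sc1.png',cv2.resize(a[140:330,170:345],None,fx=3.1,fy=3.1,interpolation=cv2.INTER_CUBIC))
cv2.imwrite('pics/tc1.png',cv2.resize(b[110:300,225:400],None,fx=3.1,fy=3.1,interpolation=cv2.INTER_CUBIC))
```

```text
(no output)
```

View pics/sc1.png

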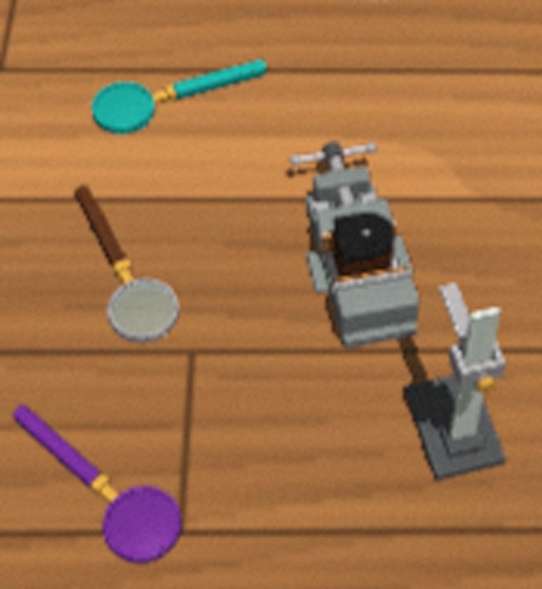

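View pics/tc1.png

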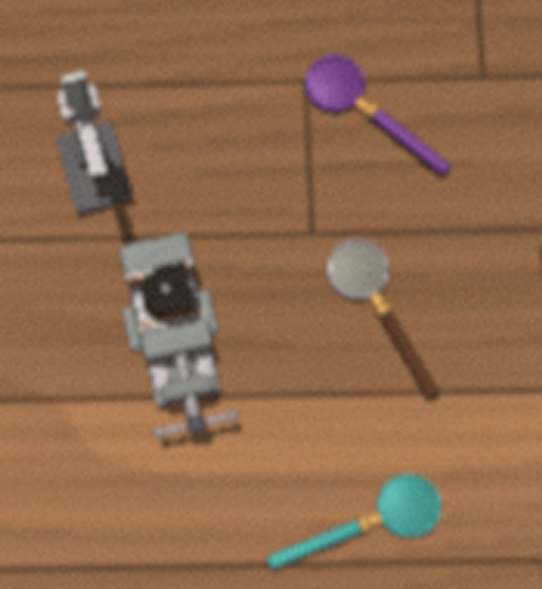

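Run:
```python
from h import *
import pickle
st,D=pickle.load(open('d0.pkl','rb'))
S,T=D['scene'],D['top']
def s(x,y):return (140+y/3.1-.5,170+x/3.1-.5)
def t(x,y):return (110+y/3.1-.5,225+x/3.1-.5)
for n,a,b in [('toppiece',s(366,232),t(167,290)),('lens',s(143,308),t(358,269)),('handle_end',s(84,190),t(433,394)),('ferrule',s(123,270),t(380,303)),
 ('armtip',s(452,286),t(99,170)),('ruletop',s(486,311),t(75,74)),('screw',s(332,150),t(198,425))]:
    X,e=tri([ray(S,a),ray(T,b)]);print(n,X.round(4),np.round(e,4))
for z in (.08,.085,.09): print(z,onz(S,s(362,235),z).round(4),onz(T,t(167,290),z).round(4))
for z in (.006,): print('lens',onz(S,s(143,308),z),onz(T,t(358,269),z))
for n in ['tack_bowl','hammer','wax_tin','shoe_last','gauge','vise']:
    print(n,[onz(D[k],D[k,n][0]['pixel'],.02).round(3) for k in('scene','top')])
```

```text
toppiece [ 0.5394 -0.0243  0.0896] [0.002 0.002]
lens [ 0.5775 -0.2479  0.0114] [0.0011 0.0011]
handle_end [ 0.4287 -0.3237  0.0155] [0.0024 0.0024]
ferrule [ 0.5352 -0.2706  0.0177] [0.0006 0.0006]
armtip [0.6537 0.046  0.164 ] [0.0034 0.0034]
ruletop [0.7294 0.0637 0.2401] [0.0023 0.0023]
screw [ 0.3956 -0.0559  0.0432] [0.0018 0.0018]
0.08 [ 0.5361 -0.0259  0.08  ] [ 0.5414 -0.0263  0.08  ]
0.085 [ 0.5398 -0.0261  0.085 ] [ 0.5403 -0.0263  0.085 ]
0.09 [ 0.5434 -0.0263  0.09  ] [ 0.5392 -0.0263  0.09  ]
lens [ 0.574111   -0.24758226  0.006     ] [ 0.57881909 -0.24982022  0.006     ]
tack_bowl [array([0.482, 0.294, 0.02 ]), array([0.489, 0.28 , 0.02 ])]
hammer [array([0.59 , 0.479, 0.02 ]), array([0.577, 0.477, 0.02 ])]
wax_tin [array([0.721, 0.314, 0.02 ]), array([0.713, 0.32 , 0.02 ])]
shoe_last [array([ 0.52 , -0.518,  0.02 ]), array([ 0.534, -0.519,  0.02 ])]
gauge [array([0.686, 0.067, 0.02 ]), array([0.726, 0.06 , 0.02 ])]
vise [array([ 0.525, -0.021,  0.02 ]), array([ 0.515, -0.036,  0.02 ])]
```

```bash
cat > plan.py <<'E'
import numpy as np
from scipy.spatial.transform import Rotation as Ro, Slerp
def Rdown(deg):
    a=np.radians(deg);x=np.array([np.cos(a),np.sin(a),0]);y=np.array([0,0,-1.]);return np.c_[x,y,np.cross(x,y)]
def plan(p0,R0,p1,R1,n,jaw):
    p0=np.array(p0,float);p1=np.array(p1,float);R0=np.array(R0);P=p0.copy();R=R0.copy()
    rv=(Ro.from_matrix(R0).inv()*Ro.from_matrix(R1)).as_rotvec();rows=[]
    for i in range(1,n+1):
        tp=p0+(p1-p0)*i/n; tr=(Ro.from_matrix(R0)*Ro.from_rotvec(rv*i/n)).as_matrix()
        d=np.round(R.T@(tp-P),4); w=np.round(Ro.from_matrix(R.T@tr).as_rotvec(degrees=True),1)
        P=P+R@d; R=R@Ro.from_rotvec(w,degrees=True).as_matrix(); rows.append([d.tolist(),w.tolist(),jaw])
    for i in range(0,n,8): print(rows[i:i+8])
    print('end',P.round(4),'res',(p1-P).round(4))
E
python3 - <<'E'
from h import *; from plan import *
s=env.observe();print(s['time_s'],s['position'])
plan([.165,.525,.231],s['tool_rot'],[.53,-.10,.25],Rdown(90),16,0.0)
E
```

```text
1.95 [0.16503622 0.52462588 0.23133257]
[[[-0.0304, -0.0012, -0.0335], [-0.0, -1.1, -0.0], 0.0], [[-0.0311, -0.0012, -0.0329], [-0.0, -1.1, -0.0], 0.0], [[-0.0317, -0.0012, -0.0323], [-0.0, -1.1, -0.0], 0.0], [[-0.0322, -0.0012, -0.0316], [-0.0, -1.1, -0.0], 0.0], [[-0.0329, -0.0011, -0.0311], [-0.0, -1.1, -0.0], 0.0], [[-0.0335, -0.0012, -0.0304], [-0.0, -1.0, -0.0], 0.0], [[-0.034, -0.0012, -0.0298], [-0.0, -1.1, -0.0], 0.0], [[-0.0346, -0.0012, -0.0292], [-0.0, -1.1, -0.0], 0.0]]
[[[-0.0352, -0.0012, -0.0285], [-0.0, -1.1, -0.0], 0.0], [[-0.0356, -0.0012, -0.0278], [-0.0, -1.1, -0.0], 0.0], [[-0.0362, -0.0012, -0.0271], [-0.0, -1.1, -0.0], 0.0], [[-0.0367, -0.0012, -0.0265], [-0.0, -1.1, -0.0], 0.0], [[-0.0373, -0.0011, -0.0257], [-0.0, -1.1, -0.0], 0.0], [[-0.0377, -0.0012, -0.025], [-0.0, -1.1, -0.0], 0.0], [[-0.0381, -0.0012, -0.0242], [-0.0, -1.1, -0.0], 0.0], [[-0.0387, -0.0012, -0.0236], [-0.0, -1.1, -0.0], 0.0]]
end [ 0.53 -0.1   0.25] res [-0.  0.  0.]
```

>>> {"api": "carry_out", "payload": {"plan": [[[-0.031,-0.001,-0.033],[0,-1.1,0],0],[[-0.031,-0.001,-0.033],[0,-1.1,0],0],[[-0.032,-0.001,-0.032],[0,-1.1,0],0],[[-0.032,-0.001,-0.032],[0,-1.1,0],0],[[-0.033,-0.001,-0.031],[0,-1.1,0],0],[[-0.033,-0.001,-0.03],[0,-1.1,0],0],[[-0.034,-0.001,-0.03],[0,-1.1,0],0],[[-0.035,-0.001,-0.029],[0,-1.1,0],0]]}}

```text
time_s: 2.95
position: [0.3473, 0.2105, 0.2396]
tool_rot: [[0.15, 0.001, -0.989], [0.989, 0.0, 0.15], [0.0, -1.0, -0.001]]
ft_force: [0.1, 0.2, 1.1]
grip_width: 0.0006
```

>>> {"api": "carry_out", "payload": {"plan": [[[-0.035,-0.001,-0.028],[0,-1.1,0],0],[[-0.036,-0.001,-0.028],[0,-1.1,0],0],[[-0.036,-0.001,-0.027],[0,-1.1,0],0],[[-0.037,-0.001,-0.026],[0,-1.1,0],0],[[-0.037,-0.001,-0.026],[0,-1.1,0],0],[[-0.038,-0.001,-0.025],[0,-1.1,0],0],[[-0.038,-0.001,-0.024],[0,-1.1,0],0],[[0,0,0],[0,0,0],0]]}}

```text
time_s: 3.95
position: [0.5069, -0.0636, 0.2458]
tool_rot: [[0.02, -0.0, -1.0], [1.0, -0.0, 0.02], [-0.0, -1.0, 0.0]]
ft_force: [0.4, -0.1, 0.2]
grip_width: -0.0002
```

Run:
```python
from h import *
import pickle
s=env.observe();p=env.get_image('wrist');save(p,'w1.png');pickle.dump((s,p),open('w1.pkl','wb'))
print(s['time_s'],s['position'],s['tool_rot'],s['ft_force'],s['grip_width'],s['q'])
```

```text
3.95 [ 0.50694275 -0.06360936  0.24578466] [[ 1.98130520e-02 -3.25163992e-04 -9.99803649e-01]
 [ 9.99803693e-01 -1.29119070e-04  1.98130949e-02]
 [-1.35536223e-04 -9.99999939e-01  3.22541917e-04]] [ 0.36133097 -0.11614181  0.22885335] -0.0001521484105843851 [-2.04407221e+01  1.72687087e+01  7.88330362e+01 -1.35148392e-02
  8.39131290e+01 -1.09304007e+02]
```

View pics/w1.png

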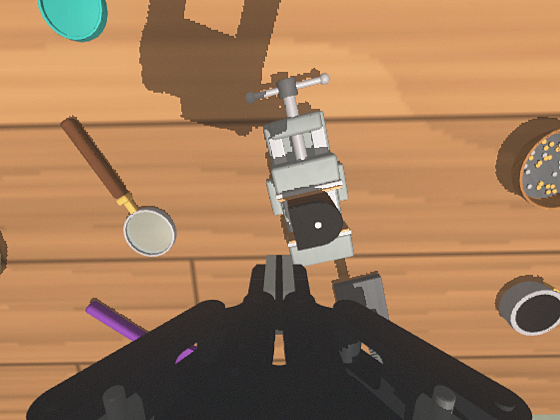

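Run:
```python
from h import *
import pickle
s,p=pickle.load(open('w1.pkl','rb'))
b=cv2.cvtColor(p['image'],cv2.COLOR_RGB2BGR)
cv2.imwrite('pics/w1a.png',cv2.resize(b[160:280,250:370],None,fx=5,fy=5,interpolation=cv2.INTER_CUBIC))
cv2.imwrite('pics/w1b.png',cv2.resize(b[110:260,50:200],None,fx=4,fy=4,interpolation=cv2.INTER_CUBIC))
```

```text
(no output)
```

View pics/w1a.png

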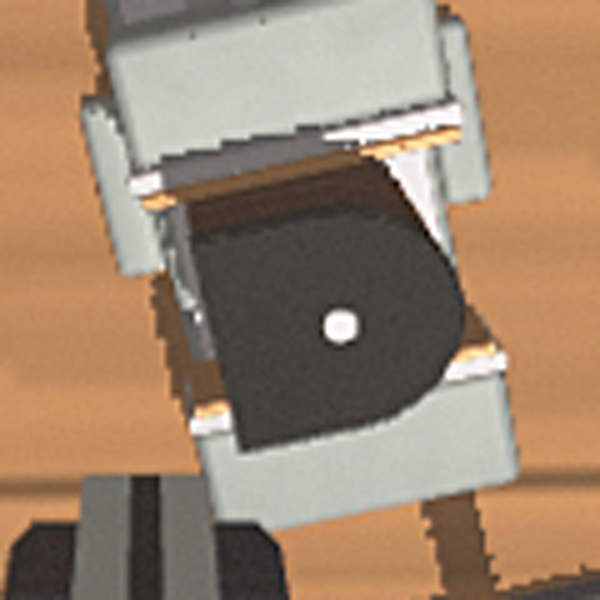

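View pics/w1b.png

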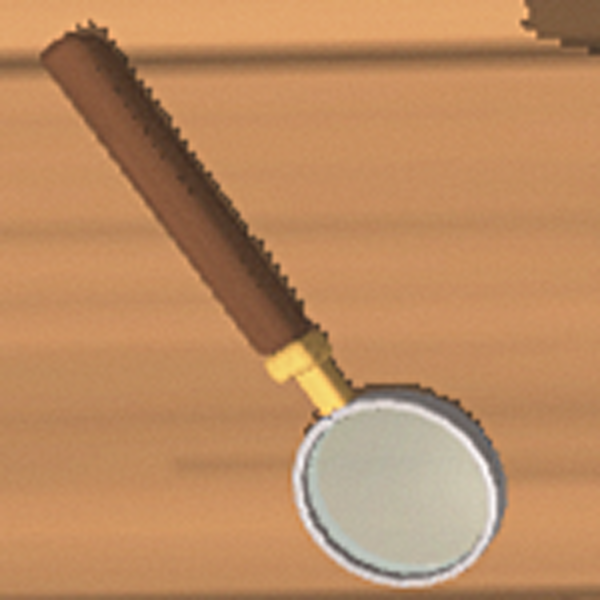

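Run:
```python
from h import *
import pickle
s,p=pickle.load(open('w1.pkl','rb'))
st,D=pickle.load(open('d0.pkl','rb'));S,T=D['scene'],D['top']
a=lambda x,y:(160+y/5-.4,250+x/5-.4)
b=lambda x,y:(110+y/4-.375,50+x/4-.375)
R=[ray(S,(140+232/3.1-.5,170+366/3.1-.5)),ray(T,(110+290/3.1-.5,225+167/3.1-.5)),ray(p,a(341,327),s)]
X,e=tri(R);print('top',X,e)
for i in range(2): print(tri([R[i],R[2]]))
for z in (.085,.09): print(onz(p,a(341,327),z,s))
z=.0875
c1,c2,r=[onz(p,a(*q),z,s) for q in ((195,230),(240,452),(467,315))]
d=c1-c2;print('edge len',np.linalg.norm(d),'flat dir ang',np.degrees(np.arctan2(d[1],d[0])),c1,c2,r)
# loupe
tl=onz(p,b(398,491),.012,s);print('lens rim top',tl)
he=onz(p,b(75,42),.012,s);fe=onz(p,b(297,350),.012,s)
for q in (he,fe): print(q,np.degrees(np.arctan2(*(tl-q)[1::-1])),np.linalg.norm(tl-q))
# outline handle
m=[x for x in D.items() if 0]
```

```text
top [ 0.53979221 -0.0230644   0.09091818] [np.float64(0.0008967212873976682), np.float64(0.0033575167059814786), np.float64(0.0025993596711848654)]
(array([ 0.54033872, -0.02141989,  0.09097421]), [np.float64(0.000938282903578222), np.float64(0.0009382829035782323)])
(array([ 0.53214382, -0.02511644,  0.11577987]), [np.float64(0.0017370062506440818), np.float64(0.0017370062506442134)])
[ 0.54256375 -0.01966228  0.085     ]
[ 0.54067209 -0.02034347  0.09      ]
edge len 0.05378713644684263 flat dir ang -169.54205239694033 [ 0.51861754 -0.05204718  0.0875    ] [ 0.57151119 -0.04228407  0.0875    ] [0.53933736 0.00768623 0.0875    ]
lens rim top [ 0.57655674 -0.24418462  0.012     ]
[ 0.42607421 -0.32032257  0.012     ] 26.837527274104268 0.1686474982429257
[ 0.52529748 -0.26997669  0.012     ] 26.71012140697431 0.05738242172621613
```

Run:
```python
from h import *; from plan import *
s=env.observe()
plan(s['position'],s['tool_rot'],[.541,-.022,.245],Rdown(-78),16,0.0)
```

```text
[[[0.0025, 0.0001, -0.0021], [-0.0, 10.4, -0.0], 0.0], [[0.0029, 0.0, -0.0017], [-0.0, 10.5, -0.0], 0.0], [[0.0032, 0.0001, -0.001], [-0.0, 10.4, -0.0], 0.0], [[0.0033, 0.0, -0.0005], [-0.0, 10.4, -0.0], 0.0], [[0.0033, 0.0001, 0.0001], [-0.0, 10.5, -0.0], 0.0], [[0.0032, 0.0, 0.0007], [-0.0, 10.4, -0.0], 0.0], [[0.0031, 0.0001, 0.0013], [-0.0, 10.4, -0.0], 0.0], [[0.0028, 0.0001, 0.0018], [0.0, 10.5, -0.0], 0.0]]
[[[0.0024, 0.0, 0.0023], [0.0, 10.4, -0.0], 0.0], [[0.002, 0.0001, 0.0026], [0.0, 10.4, -0.0], 0.0], [[0.0014, 0.0, 0.003], [0.0, 10.5, -0.0], 0.0], [[0.0008, 0.0001, 0.0032], [0.0, 10.4, -0.0], 0.0], [[0.0003, 0.0001, 0.0034], [0.0, 10.4, -0.0], 0.0], [[-0.0003, 0.0, 0.0033], [0.0, 10.5, -0.0], 0.0], [[-0.0009, 0.0001, 0.0032], [0.0, 10.4, -0.0], 0.0], [[-0.0015, 0.0, 0.0029], [0.0, 10.4, -0.0], 0.0]]
end [ 0.541 -0.022  0.245] res [ 0.  0. -0.]
```

>>> {"api": "carry_out", "payload": {"plan": [[[0.021,0,-0.017],[0,0,0],0],[[0.021,0,-0.017],[0,10.5,0],0],[[0,0,0],[0,10.5,0],0],[[0,0,0],[0,10.5,0],0],[[0,0,0],[0,10.5,0],0],[[0,0,0],[0,10.5,0],0],[[0,0,0],[0,10.5,0],0],[[0,0,0],[0,10.5,0],0]]}}

```text
time_s: 5.0
position: [0.54, -0.0187, 0.2466]
tool_rot: [[0.965, -0.0, -0.263], [0.263, 0.0, 0.965], [-0.0, -1.0, 0.0]]
ft_force: [-0.4, 0.1, 0.2]
grip_width: 0.0004
```

>>> {"api": "carry_out", "payload": {"plan": [[[0,0,0],[0,10.5,0],0],[[0,0,0],[0,10.5,0],0],[[0,0,0],[0,10.5,0],0],[[0,0,0],[0,10.5,0],0],[[0,0,0],[0,10.5,0],0],[[0,0,0],[0,10.5,0],0],[[0,0,0],[0,10.5,0],0],[[0,0,0],[0,10.5,0],0]]}}

```text
time_s: 6.0
position: [0.54, -0.0187, 0.2466]
tool_rot: [[0.363, -0.0, 0.932], [-0.932, 0.0, 0.363], [-0.0, -1.0, 0.0]]
ft_force: [0.6, -0.1, -0.5]
grip_width: 0.0
```

Run:
```python
from h import *
import pickle
s=env.observe();p=env.get_image('wrist');save(p,'w2.png');pickle.dump((s,p),open('w2.pkl','wb'))
print(s['time_s'],s['position'],s['tool_rot'],s['ft_force'],s['q'])
```

```text
6.0 [ 0.54001663 -0.0186512   0.24657752] [[ 3.62595104e-01 -4.98079704e-05  9.31946773e-01]
 [-9.31946752e-01  2.02831096e-04  3.62595106e-01]
 [-2.07087912e-04 -9.99999978e-01  2.71271861e-05]] [ 0.62732034 -0.09988188 -0.47643181] [-1.45429175e+01  2.02280271e+01  7.42368206e+01  1.05643932e-02
  8.55408329e+01  5.41966043e+01]
```

View pics/w2.png

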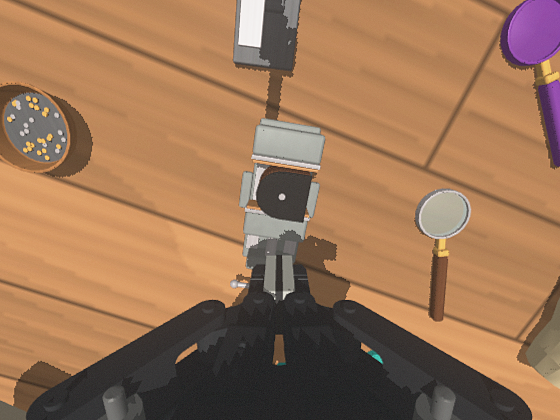

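Run:
```python
from h import *
import pickle
s,p=pickle.load(open('w2.pkl','rb'))
b=cv2.cvtColor(p['image'],cv2.COLOR_RGB2BGR)
A=cv2.resize(b[0:90,220:310],None,fx=5,fy=5,interpolation=cv2.INTER_CUBIC)
B=cv2.resize(b[180:330,405:495],None,fx=5,fy=5,interpolation=cv2.INTER_CUBIC)[:600]
A=np.vstack([A,np.zeros((150,450,3),np.uint8)])
C=np.hstack([A,cv2.resize(b[180:330,405:495],None,fx=4,fy=4,interpolation=cv2.INTER_CUBIC)[:600]])[:,:800]
cv2.imwrite('pics/w2a.png',C)
```

```text
(no output)
```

View pics/w2a.png

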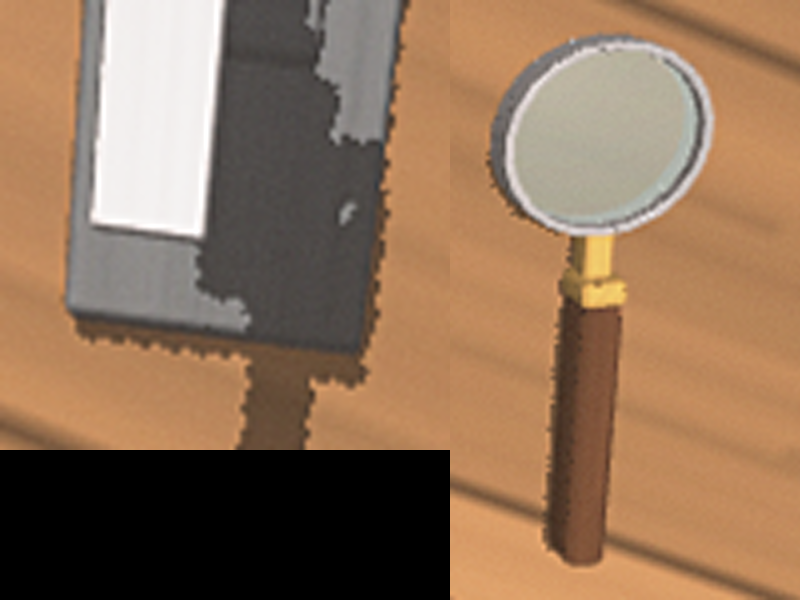

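Run:
```python
from h import *
import pickle
st,D=pickle.load(open('d0.pkl','rb'));S,T=D['scene'],D['top']
f=lambda im,r,c,h,k:cv2.resize(cv2.cvtColor(im,cv2.COLOR_RGB2BGR)[r:r+h,c:c+h],None,fx=k,fy=k,interpolation=cv2.INTER_CUBIC)
cv2.imwrite('pics/g1.png',np.hstack([f(S['image'],225,300,40,10),f(T['image'],130,238,40,10)]))
```

```text
(no output)
```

View pics/g1.png

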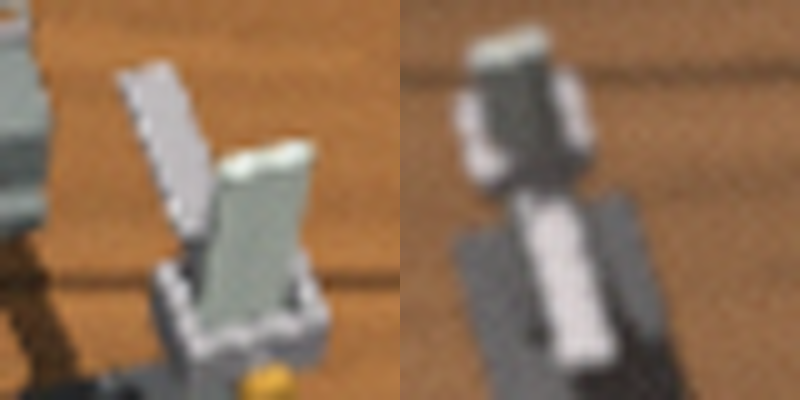

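```bash
cat > g.py <<'E'
from h import *
import pickle
s,p=pickle.load(open('w2.pkl','rb'))
st,D=pickle.load(open('d0.pkl','rb'));S,T=D['scene'],D['top']
s1,p1=pickle.load(open('w1.pkl','rb'))
w=lambda x,y:(y/5-.4,220+x/5-.4)
R=[ray(S,(231.5,314.1)),ray(T,(165.2,256.2)),ray(p,w(147,229),s)]
print('tip top',tri(R));
for i,j in((0,1),(0,2),(1,2)): print(i,j,tri([R[i],R[j]]))
for z in(.15,.155,.16,.165,.17):
    a,b=onz(p,w(91,222),z,s),onz(p,w(203,237),z,s);print(z,np.linalg.norm(a-b),(a+b)/2,'scene',onz(S,(231.5,314.1),z),'reproj top',proj(T,(a+b)/2),proj(S,(a+b)/2))
print('foot',[np.round(onz(p,w(*q),.012,s),4) for q in((70,310),(362,352))], 'foot w')
# pin
print('pin w2',[onz(p,(196.5,281.5),z,s) for z in(.085,.09)])
c=lambda x,y:(180+y/4-.375,405+(x-450)/4-.375)
print('lens w2',onz(p,c(610,136),.012,s)); 
print('he',onz(p,c(580,560),.012,s),'ferr end',onz(p,c(595,285),.014,s))
print('reproj check lens in scene/top',proj(S,[.577,-.246,.012]),proj(T,[.577,-.246,.012]))
E
python3 g.py
```

```text
tip top (array([0.65110786, 0.04584103, 0.16189217]), [np.float64(0.0006414007134318628), np.float64(0.0022742023885623987), np.float64(0.0017444781780359797)])
0 1 (array([0.65134054, 0.04499373, 0.16175414]), [np.float64(0.001420427653221244), np.float64(0.0014204276532212826)])
0 2 (array([0.65090076, 0.04707977, 0.16121795]), [np.float64(0.0005895787152424323), np.float64(0.0005895787152424263)])
1 2 (array([0.64801909, 0.04420565, 0.17402288]), [np.float64(0.001610061455824044), np.float64(0.0016100614558241975)])
0.15 0.01640574180310668 [0.65261953 0.04943575 0.15      ] scene [0.64343676 0.04785908 0.15      ] reproj top (np.float64(165.9592447149359), np.float64(254.65061619650086)) (np.float64(234.2308136329858), np.float64(314.8649356131653))
0.155 0.016064320765390494 [0.65182337 0.04863765 0.155     ] scene [0.64680189 0.04724737 0.155     ] reproj top (np.float64(165.70657966497828), np.float64(254.79108218922443)) (np.float64(232.9974984162882), np.float64(314.70863932732925))
0.16 0.01572289972767434 [0.65102722 0.04783955 0.16      ] scene [0.65016701 0.04663565 0.16
[... 402 characters left out ...]
0057652242013 [0.64943491 0.04624335 0.17      ] scene [0.65689725 0.04541223 0.17      ] reproj top (np.float64(164.93629817390718), np.float64(255.2193106060081)) (np.float64(229.2540581516532), np.float64(314.234238459092))
foot [array([0.6524, 0.0827, 0.012 ]), array([0.6688, 0.0158, 0.012 ])] foot w
pin w2 [array([ 0.53918171, -0.02121448,  0.085     ]), array([ 0.54041316, -0.02068541,  0.09      ])]
lens w2 [ 0.57958579 -0.24522057  0.012     ]
he [ 0.42527966 -0.32562114  0.012     ] ferr end [ 0.52959182 -0.2682413   0.014     ]
reproj check lens in scene/top (np.float64(238.58528641985555), np.float64(215.870404626839)) (np.float64(196.38958348564358), np.float64(339.197851799808))
```

>>> {"api": "carry_out", "payload": {"plan": [[[0,0,0.05],[0,0,0],0],[[0,0,0.05],[0,0,0],0],[[0,0,0],[0,0,0],0]]}}

```text
time_s: 6.42
position: [0.6349, 0.0188, 0.245]
tool_rot: [[0.372, -0.001, 0.928], [-0.928, 0.001, 0.372], [-0.001, -1.0, -0.001]]
ft_force: [-1.0, -0.3, 0.2]
grip_width: 0.0001
```

Run:
```python
from h import *
import pickle
s=env.observe();p=env.get_image('wrist');save(p,'w3.png');pickle.dump((s,p),open('w3.pkl','wb'))
print(s['time_s'],s['position'],s['qvel'])
b=cv2.cvtColor(p['image'],cv2.COLOR_RGB2BGR)
cv2.imwrite('pics/w3a.png',cv2.resize(b[90:240,180:330],None,fx=4,fy=4,interpolation=cv2.INTER_CUBIC))
```

```text
6.425 [0.63490121 0.0188385  0.24499183] [-1.75938926 -3.29706318  4.43997783 -0.58381162 -0.41768939 -0.6500482 ]
```

View pics/w3.png

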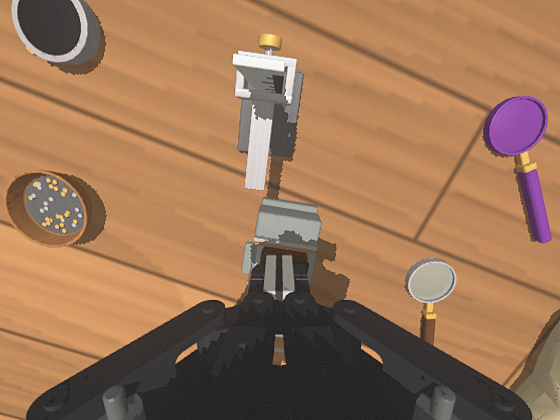

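View pics/w3a.png

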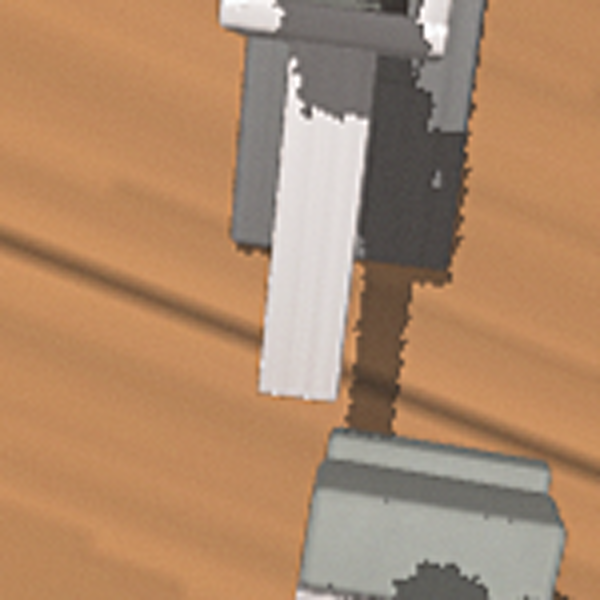

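```bash
cat > g2.py <<'E'
from h import *
import pickle
s,p=pickle.load(open('w2.pkl','rb'))
s3,p3=pickle.load(open('w3.pkl','rb'))
D=pickle.load(open('d0.pkl','rb'))[1];S=D['scene']
w=lambda x,y:(y/5-.4,220+x/5-.4)
v=lambda x,y:(90+y/4-.375,180+x/4-.375)
for n,a,b in [('tipL',(91,222),(259,391)),('tipR',(203,237),(337,401)),('footL',(70,308),(234,243)),('footR',(362,350),(449,270))]:
    print(n,tri([ray(p,w(*a),s),ray(p3,v(*b),s3)]))
print(tri([ray(p3,v(298,396),s3),ray(S,(231.5,314.1))]))
E
python3 g2.py
```

```text
tipL (array([0.64893793, 0.05513561, 0.16108435]), [np.float64(0.00011304859850794717), np.float64(0.00011304859850793084)])
tipR (array([0.65284426, 0.03996928, 0.16115075]), [np.float64(0.00012111766762227283), np.float64(0.00012111766762231438)])
footL (array([0.6524201 , 0.08216406, 0.01532847]), [np.float64(9.790046746854325e-06), np.float64(9.790046747001003e-06)])
footR (array([0.66939585, 0.01588087, 0.0112487 ]), [np.float64(0.00012197598755799152), np.float64(0.00012197598755798437)])
(array([0.65061159, 0.04701338, 0.1604209 ]), [np.float64(0.00045618857601359295), np.float64(0.0004561885760135979)])
```

>>> {"api": "carry_out", "payload": {"plan": [[[0,0,-0.051],[0,0,0],0],[[0,0,-0.051],[0,0,0],0],[[0,0.05,0],[0,0,0],0],[[0,0.05,0],[0,0,0],0],[[0,0.035,0],[0,0,0],0],[[0,0,0],[0,0,0],0]]}}

```text
time_s: 7.22
position: [0.5368, -0.0203, 0.1103]
tool_rot: [[0.368, -0.004, 0.93], [-0.93, 0.001, 0.368], [-0.003, -1.0, -0.004]]
ft_force: [0.9, 0.5, 0.5]
grip_width: 0.0002
```

>>> {"api": "carry_out", "payload": {"plan": [[[0.001,0.006,0.003],[0,0,0],0],[[0,0.006,0],[0,0,0],0],[[0,0.004,0],[0,0,0],0],[[0,0.004,0],[0,0,0],0],[[0,0,0],[0,0,0],0]]}}

```text
time_s: 7.85
position: [0.5419, -0.0205, 0.0911]
tool_rot: [[0.367, -0.0, 0.93], [-0.93, 0.0, 0.367], [-0.0, -1.0, -0.0]]
ft_force: [0.3, 0.7, 0.1]
grip_width: -0.0001
```

>>> {"api": "carry_out", "payload": {"plan": [[[0,0.003,0],[0,0,0],0],[[0,0.003,0],[0,0,0],0],[[0,0.002,0],[0,0,0],0],[[0,0.001,0],[0,0,0],0]]}}

```text
time_s: 8.35
position: [0.5422, -0.0206, 0.0829]
tool_rot: [[0.367, 0.001, 0.93], [-0.93, -0.0, 0.367], [0.001, -1.0, 0.001]]
ft_force: [-1.7, -0.3, 7.7]
grip_width: -0.0003
```

>>> {"api": "carry_out", "payload": {"plan": [[[0,0.001,0],[0,0,0],0],[[0,0.001,0],[0,0,0],0],[[0,0.001,0],[0,0,0],0],[[0,0,0],[0,0,0],0]]}}

```text
time_s: 8.85
position: [0.5422, -0.0206, 0.0798]
tool_rot: [[0.367, 0.001, 0.93], [-0.93, -0.0, 0.367], [0.0, -1.0, 0.001]]
ft_force: [-1.9, -0.5, 6.0]
grip_width: 0.0002
```

>>> {"api": "carry_out", "payload": {"plan": [[[0,0.0005,0],[0,0,0],0],[[0,0,0],[0,0,0],0]]}}

```text
time_s: 9.1
position: [0.5422, -0.0206, 0.0794]
tool_rot: [[0.367, 0.001, 0.93], [-0.93, -0.0, 0.367], [0.001, -1.0, 0.001]]
ft_force: [-1.5, -0.4, 5.8]
grip_width: 0.0
```

>>> {"api": "carry_out", "payload": {"plan": [[[0,0.0005,0],[0,0,0],0],[[0,0.0005,0],[0,0,0],0],[[0,0,0],[0,0,0],0]]}}

```text
time_s: 9.48
position: [0.5422, -0.0206, 0.0785]
tool_rot: [[0.367, 0.001, 0.93], [-0.93, -0.0, 0.367], [0.001, -1.0, 0.001]]
ft_force: [-2.5, 1.2, 7.1]
grip_width: 0.0003
```

>>> {"api": "carry_out", "payload": {"plan": [[[0,0.0005,0],[0,0,0],0],[[0,0.0005,0],[0,0,0],0],[[0,0,0],[0,0,0],0]]}}

```text
time_s: 9.85
position: [0.5422, -0.0206, 0.0785]
tool_rot: [[0.367, 0.002, 0.93], [-0.93, -0.001, 0.367], [0.001, -1.0, 0.001]]
ft_force: [-5.7, 0.8, 15.3]
grip_width: 0.0003
```

>>> {"api": "carry_out", "payload": {"plan": [[[0,0.0003,0],[0,0,0],0],[[0,0,0],[0,0,0],0],[[0,0,0],[0,0,0],0]]}}

```text
time_s: 10.22
position: [0.5422, -0.0206, 0.0784]
tool_rot: [[0.367, 0.002, 0.93], [-0.93, -0.001, 0.367], [0.001, -1.0, 0.001]]
ft_force: [-5.9, 1.1, 18.2]
grip_width: 0.0003
```

>>> {"api": "carry_out", "payload": {"plan": [[[0,-0.04,0],[0,0,0],0],[[0,-0.05,0],[0,0,0],0.085],[[0,-0.03,0],[0,-5.5,0],0.085],[[0.043,0,-0.028],[0,0,0],0.085],[[0.043,0,-0.028],[0,0,0],0.085],[[0.043,0,-0.028],[0,0,0],0.085],[[0.043,0,-0.028],[0,0,0],0.085],[[0.043,0,-0.028],[0,0,0],0.085]]}}

```text
time_s: 11.22
position: [0.5147, -0.2774, 0.1964]
tool_rot: [[0.455, -0.0, 0.891], [-0.891, 0.0, 0.455], [-0.0, -1.0, 0.0]]
ft_force: [0.2, 0.2, 0.2]
grip_width: 0.085
```

>>> {"api": "carry_out", "payload": {"plan": [[[0,0.02,0],[0,0,0],0.085],[[0,0,0],[0,0,0],0.085]]}}

```text
time_s: 11.48
position: [0.5144, -0.2756, 0.1751]
tool_rot: [[0.454, -0.003, 0.891], [-0.891, 0.002, 0.454], [-0.003, -1.0, -0.001]]
ft_force: [0.7, 0.6, -0.0]
grip_width: 0.0854
```

Run:
```python
from h import *
import pickle
s=env.observe();p=env.get_image('wrist');save(p,'w4.png');pickle.dump((s,p),open('w4.pkl','wb'))
print(s['time_s'],s['position'],s['ft_force'])
```

```text
11.475 [ 0.51435409 -0.27559256  0.17510894] [ 0.68519671  0.6253154  -0.00119162]
```

View pics/w4.png

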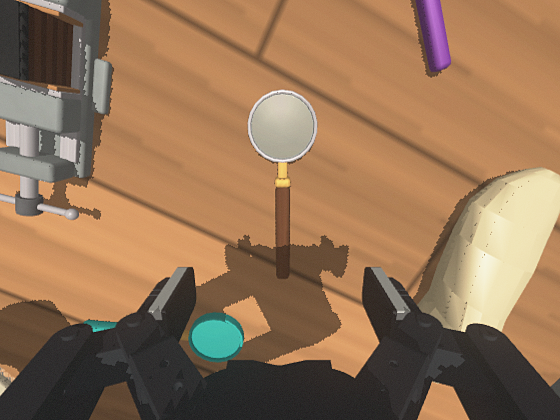

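Run:
```python
from h import *
import pickle
s,p=pickle.load(open('w4.pkl','rb'))
L=onz(p,(124.5,282.3),.012,s);H=onz(p,(277,282.5),.014,s);F=onz(p,(183,282.5),.015,s);print(L,H,F,np.linalg.norm(L-H),np.degrees(np.arctan2(*(L-H)[1::-1])))
d=(L-H)[:2]/np.linalg.norm((L-H)[:2]);g=L[:2]-.071*d;print('grip',g)
R=s['tool_rot'];D=np.r_[g,0]-s['position'];print('tool shift',R.T@D)
T=lambda X:R.T@(np.array(X)-s['position'])
print('teal lens tool',T(onz(p,(335,216),.012,s)),'last edge',T(onz(p,(300,430),.08,s)),T(onz(p,(220,470),.09,s)))
```

```text
[ 0.58014653 -0.24455583  0.012     ] [ 0.42639439 -0.32396196  0.014     ] [ 0.52747229 -0.27188598  0.015     ] 0.17305794704035546 27.314339669700388
grip [ 0.51706286 -0.27713573]
tool shift [0.00316187 0.1750974  0.00193983]
teal lens tool [-0.0812852   0.16360939 -0.18606362] last edge [ 0.14335424  0.09476394 -0.08556574] [ 0.15790503  0.08460822 -0.00106169]
```

>>> {"api": "carry_out", "payload": {"plan": [[[0.003,0.045,0.001],[0,0,0],0.085],[[0,0.045,0],[0,0,0],0.085],[[0,0.04,0],[0,0,0],0.085],[[0,0.02,0],[0,0,0],0.085],[[0,0.01,0],[0,0,0],0.085],[[0,0,0],[0,0,0],0.085]]}}

```text
time_s: 12.28
position: [0.5177, -0.2777, 0.017]
tool_rot: [[0.455, 0.0, 0.89], [-0.89, -0.0, 0.455], [0.0, -1.0, 0.0]]
ft_force: [0.3, 0.2, 0.4]
grip_width: 0.0848
```

Run:
```python
from h import *
import pickle
s=env.observe();p=env.get_image('wrist');save(p,'w5.png');pickle.dump((s,p),open('w5.pkl','wb'))
print(s['time_s'],s['position'],s['tool_rot'],s['ft_force'])
```

```text
12.275 [ 0.51769955 -0.2777359   0.01697602] [[ 4.55085152e-01  3.67194934e-04  8.90447848e-01]
 [-8.90447813e-01 -3.10367494e-04  4.55085262e-01]
 [ 4.43471070e-04 -9.99999884e-01  1.85724288e-04]] [0.3024782  0.24950233 0.43956834]
```

View pics/w5.png

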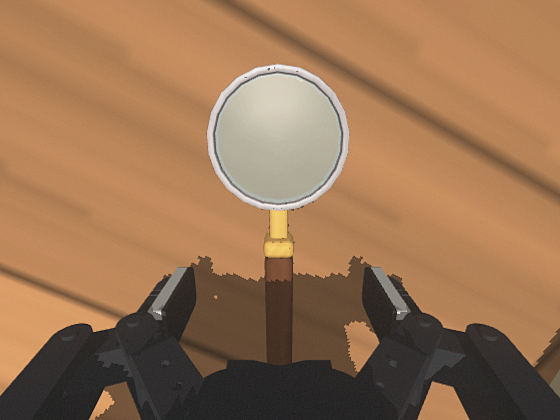

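>>> {"api": "carry_out", "payload": {"plan": [[[0,0.008,0],[0,0,0],0.085],[[0,0.007,0],[0,0,0],0.085],[[0,0,0],[0,0,0],0.03],[[0,0,0],[0,0,0],0.03],[[0,0,0],[0,0,0],0.005],[[0,0,0],[0,0,0],0.005],[[0,0,0],[0,0,0],0.005]], "force": 50}}

```text
time_s: 13.2
position: [0.5175, -0.2781, 0.0018]
tool_rot: [[0.455, 0.001, 0.891], [-0.891, -0.0, 0.455], [0.001, -1.0, 0.0]]
ft_force: [0.3, -0.0, 2.2]
grip_width: 0.015
```

>>> {"api": "carry_out", "payload": {"plan": [[[0,-0.005,0],[0,0,0],0.005],[[0,-0.02,0],[0,0,0],0.005],[[0,-0.04,0],[0,0,0],0.005],[[0,-0.05,0],[0,0,0],0.005],[[0,-0.05,0],[0,0,0],0.005],[[0,0,0],[0,0,0],0.005],[[0,0,0],[0,0,0],0.005]]}}

```text
time_s: 14.08
position: [0.5168, -0.2775, 0.1657]
tool_rot: [[0.455, -0.001, 0.891], [-0.891, 0.001, 0.455], [-0.002, -1.0, -0.001]]
ft_force: [0.4, 0.9, -2.0]
grip_width: 0.0152
```

Run:
```python
from h import *
import pickle
s=env.observe();p=env.get_image('wrist');save(p,'w6.png');q=env.get_image('scene');save(q,'s6.png');pickle.dump((s,p,q),open('w6.pkl','wb'))
print(s['time_s'],s['position'],s['tool_rot'],s['ft_force'],s['wrist_torque'],s['grip_width'])
```

```text
14.075 [ 0.51681889 -0.27748665  0.16566786] [[ 4.54543061e-01 -1.31515507e-03  8.90723793e-01]
 [-8.90723308e-01  1.13710838e-03  4.54544492e-01]
 [-1.61064599e-03 -9.99998489e-01 -6.54574550e-04]] [ 0.35293394  0.94047015 -2.00175401] [0.05118727 0.02168323 0.02070879] 0.015170186693081135
```

View pics/w6.png

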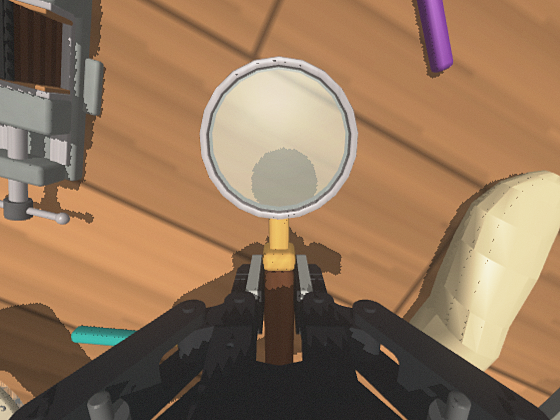

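View pics/s6.png

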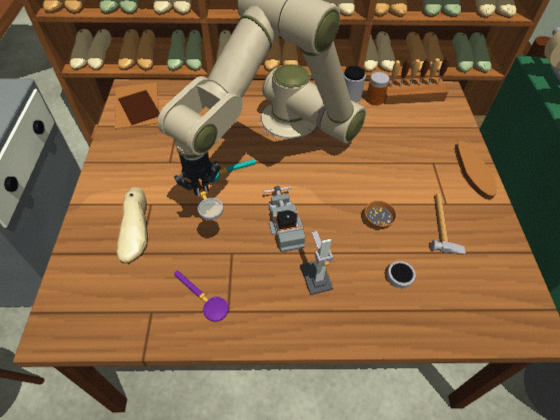

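```bash
cat > rim.py <<'E'
from h import *
import pickle
from scipy.optimize import least_squares
def rim(p,c0,r0):
    g=cv2.cvtColor(p['image'],cv2.COLOR_RGB2HSV).astype(int); pts=[]
    # outer rim edge: from outside inward, first low-sat pixel along radial lines
    for a in np.radians(np.arange(0,360,3)):
        if 60<np.degrees(a)<120: continue
        for r in np.arange(r0+14,r0-14,-.5):
            y,x=c0[0]+r*np.sin(a),c0[1]+r*np.cos(a)
            h=g[int(round(y)),int(round(x))]
            if h[1]<70 and h[2]>120: pts.append((x,y));break
    return np.array(pts)
def fit(p,pts):
    M=np.array(p['tool_from_camera']);Mi=np.linalg.inv(M);k=K(p);t=np.linspace(0,2*np.pi,720)
    def f(v):
        c=np.array(v[:3]);R=cv2.Rodrigues(np.array([v[3],0,v[4]]))[0]
        # circle in tool xz plane, R tilts about x and z
        X=c+(R@np.c_[.0355*np.cos(t),0*t,.0355*np.sin(t)].T).T
        u=(k@(Mi[:3,:3]@X.T+Mi[:3,3:])).T;u=u[:,:2]/u[:,2:]
        return np.sqrt(((pts[:,None]-u[None])**2).sum(2)).min(1)
    r=least_squares(f,[0,-.005,.071,0,0],loss='soft_l1',x_scale=[.01,.01,.01,.1,.1],diff_step=1e-4)
    return r.x,np.sqrt(np.mean(r.fun**2))
if __name__=='__main__':
    a=pickle.load(open('w5.pkl','rb'));b=pickle.load(open('w6.pkl','rb'))
    for p,c,r in((a[1],(138,278),72),(b[1],(137,279),79)):
        q=rim(p,c,r);v,e=fit(p,q);print(len(q),v[:3].round(4),np.degrees(v[3:]).round(1),e)
E
python3 rim.py
```

```text
100 [-0.0013  0.0069  0.0683] [-1.4  0.3] 0.42739599935996747
100 [-0.0008 -0.0084  0.0685] [-0.8  1. ] 0.443425778147474
```

>>> {"api": "carry_out", "payload": {"plan": [[[-0.02,0,0.006],[0,0,0],0.005],[[-0.035,0,0.011],[0,0,0],0.005],[[-0.036,0,0.011],[0,0,0],0.005],[[-0.036,0,0.011],[0,0,0],0.005],[[-0.036,0,0.011],[0,0,0],0.005],[[-0.035,0,0.011],[0,0,0],0.005],[[-0.019,0,0.007],[0,0,0],0.005],[[0,0,0],[0,0,0],0.005]]}}

```text
time_s: 15.18
position: [0.4787, -0.0526, 0.1657]
tool_rot: [[0.456, -0.002, 0.89], [-0.89, 0.001, 0.456], [-0.002, -1.0, -0.001]]
ft_force: [0.4, 0.1, -1.0]
grip_width: 0.0149
```

>>> {"api": "carry_out", "payload": {"plan": [[[0,0.005,0],[0,0,0],0.005],[[0,0.005,0],[0,0,0],0.005],[[0,0,0],[0,0,0],0.005],[[0,0,0],[0,0,0],0.005]]}}

```text
time_s: 15.68
position: [0.4793, -0.054, 0.1565]
tool_rot: [[0.454, -0.0, 0.891], [-0.891, 0.0, 0.454], [-0.0, -1.0, -0.0]]
ft_force: [-0.2, 0.8, -0.9]
grip_width: 0.0148
```

Run:
```python
from h import *
import pickle
from rim import *
s=env.observe();p=env.get_image('wrist');save(p,'w7.png');q=env.get_image('scene');save(q,'s7.png');t=env.get_image('top');save(t,'t7.png');pickle.dump((s,p,q,t),open('w7.pkl','wb'))
print(s['time_s'],s['position'],s['tool_rot'],s['ft_force'],s['grip_width'])
b=rim(p,(137,279),79);v,e=fit(p,b);print(len(b),v[:3].round(4),np.degrees(v[3:]).round(1),e)
print('rim top centre world',s['position']+np.array(s['tool_rot'])@v[:3])
f=lambda im,r,c,h,k:cv2.resize(cv2.cvtColor(im,cv2.COLOR_RGB2BGR)[r:r+h,c:c+h],None,fx=k,fy=k,interpolation=cv2.INTER_CUBIC)
cv2.imwrite('pics/c7.png',np.hstack([f(q['image'],170,240,100,4),f(t['image'],140,220,100,4)]))
```

```text
15.675 [ 0.47930098 -0.05401191  0.15645782] [[ 4.54171182e-01 -9.78542580e-05  8.90914433e-01]
 [-8.90914437e-01  1.28155570e-05  4.54171185e-01]
 [-5.58601491e-05 -9.99999995e-01 -8.13593145e-05]] [-0.21497192  0.81438894 -0.91920086] 0.014766729019766228
100 [ 0.0034 -0.0222  0.0699] [ 1.9 27.5] 2.6663320711840597
rim top centre world [ 0.54314664 -0.0252691   0.17862468]
```

View pics/w7.png

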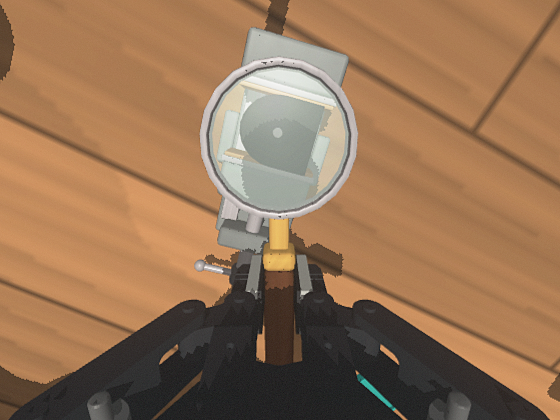

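View pics/c7.png

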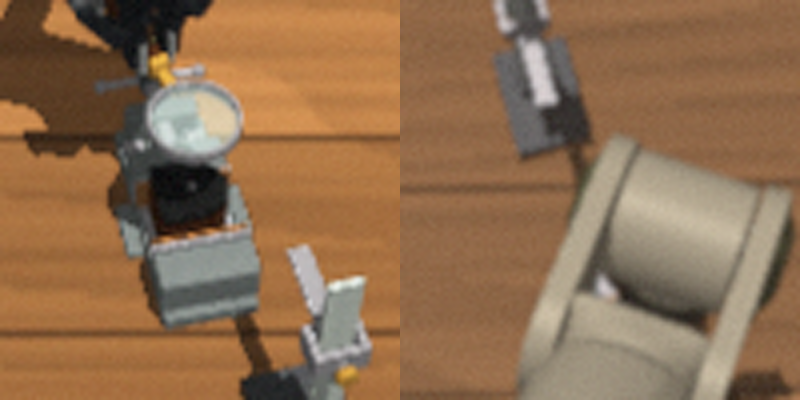

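Run:
```python
from h import *
import pickle
s,p,q,t=pickle.load(open('w7.pkl','rb'));st=s
R=s['tool_rot'];P=s['position']
pin=onz(p,(132,277.7),.08,s);lens=P+R@np.array([-.001,-.003,.0695]);print('pin',pin,'lens',lens,(lens-pin))
# scene: lens center ray vs lens xy
pix=(170+121/4-.4,240+195/4-.4)
for z in(.155,.16,.165,.17): print(z,onz(q,pix,z))
print('expected px lens',proj(q,lens+[0,0,.004]),pix)
print('pin scene',proj(q,[.5405,-.022,.08]),(170+186/4-.4,240+190/4-.4), onz(q,(170+186/4-.4,240+190/4-.4),.08))
print('gauge tip px',proj(q,[.6509,.0474,.161]))
```

```text
pin [ 0.54070178 -0.02093528  0.08      ] lens [ 0.54076565 -0.02155614  0.15945222] [ 6.38666954e-05 -6.20854403e-04  7.94522232e-02]
0.155 [ 0.53443239 -0.02193487  0.155     ]
0.16 [ 0.53836104 -0.02219963  0.16      ]
0.165 [ 0.5422897 -0.0224644  0.165    ]
0.17 [ 0.54621835 -0.02272917  0.17      ]
expected px lens (np.float64(199.76744266206262), np.float64(288.62969192646506)) (199.85, 288.35)
pin scene (np.float64(216.44999412258733), np.float64(287.5662327054343)) (216.1, 287.1) [ 0.5391686  -0.02340549  0.08      ]
gauge tip px (np.float64(231.5176726538596), np.float64(314.4199920267342))
```

>>> {"api": "carry_out", "payload": {"plan": [[[0,0.0015,0],[0,0,0],0.005],[[0,0,0],[0,0,0],0.005],[[0,0,0],[0,0,0],0.005],[[0,0,0],[0,0,0],0.005],[[0,0,0],[0,0,0],0.005],[[0,0,0],[0,0,0],0.005]]}}

```text
time_s: 16.58
position: [0.4792, -0.0537, 0.155]
tool_rot: [[0.455, 0.0, 0.891], [-0.891, -0.0, 0.455], [0.0, -1.0, 0.0]]
ft_force: [-0.1, -0.1, -1.6]
grip_width: 0.0149
```

Run:
```python
from h import *
s=env.observe();p=env.get_image('wrist');save(p,'w8.png')
print(s['time_s'],s['position'],np.abs(s['qvel']).max(),s['ft_force'],s['grip_width'])
```

```text
16.575 [ 0.47924883 -0.05372773  0.15503645] 0.08524200091605867 [-0.12290078 -0.07800965 -1.6413194 ] 0.014854940591656082
```

View pics/w8.png

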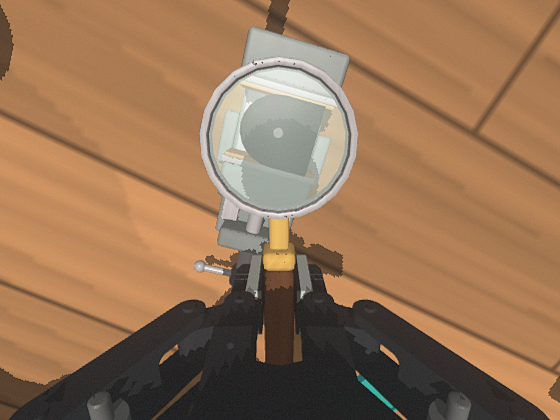

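The loupe is still held, with the pin head at (278,132) in the middle of the lens. The arm is at rest, so I'm handing in.

```bash
python3 -c "
from rig import env
print(env.close_job())"
```

```text
the job is handed in; nothing more can be done
None
```

I pressed the top piece home, then picked up the brown-handled loupe, leaving the purple and turquoise ones alone. I held it over the top piece and handed the job in at about 16.6 s. The hand-in gave no verdict.

**Top piece:** With the fingers shut, it moved down under 6–8 N. It then stopped at a TCP height of 78.5 mm while the force rose to 18 N. I took that as fully home, although the stated home height is 80 mm, so the tool reading is about 1.5 mm off.

**Loupe position:** The lens centre is within about 1 mm horizontally of the pin in the wrist picture. The overview ("scene") and overhead ("top") cameras put the middle of the top piece up to about 5 mm off in y.

**Lens height:** The lens is at about 158–159 mm, against about 158.5–159 mm for the measuring arm.
- The arm height comes from two wrist views, and the overview camera agreed to within 1 mm.
- The overview and overhead pair put the rule top at 240 mm instead of 235 mm, so I set the height mainly by the wrist views.

**Level and grip:** After lifting, the lens was level to about 1° with no slip in the grip. At the hold pose the same automatic rim fit failed because the grey vise behind it confused it. There I relied on the wrist picture, where the loupe sat in the gripper as it had after lifting.

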